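Draw off the nuts from a feed hopper

TASK

Put the empty tray under the spout of the feed hopper that holds the hex nuts, and then pull that hopper's slide gate out so that all the nuts drop into the tray. Push the gate fully shut again and leave the tray of nuts standing level on the bench. Do not open the hopper that holds the bolts, and do not disturb the tape measure.

Things in the scene. Friction and masses are not known exactly. Their poses are not given: they have to be found in the camera images.
- nut_hopper: fixed feed hopper of grey sheet metal on four steel angle legs; this one holds five hex nuts, seen through its open mouth, and is the nearer or the farther of the two. Origin: on the bench below the centre of its spout; -x points to its front (to the robot's left), +x to its rear, y across, z up. Legs at x +-47 to 65, y +-52 to 65 mm, feet out to x +-85 mm
- nut_gate (a joint): the nut hopper's slide gate: a flat steel plate, top at z 105 mm, that closes the whole throat and carries the parts. Metres pulled out to the hopper's front (-x): 0 fully shut, 0.088 fully out at its stop; it opens from the rear of the throat on, so the last parts drop near the end. Stays where left; about 3 N of friction, more with parts on it
- nut_hopper_mouth (a point): centre of the nut hopper's open flared mouth, z 205 mm: 144 (x) x 120 (y) mm inside, with its rolled rim x +-79 and y +-67 mm outside. It narrows to a straight throat 88 x 64 mm inside, from z 125 mm down to the gate
- nut_hopper_spout (a point): centre of the lower end of the nut hopper's spout, z 80 mm, directly below the throat and of the same inside size, 88 (x) x 64 (y) mm
- nut_hopper_stop (a point): middle of the front face of the low tie bar between the rear legs (z 6 to 32 mm, 62 mm behind the spout's centre), which stops a tray pushed under from the front. The tunnel for the tray is open at the front and 104 mm wide between the legs
- nut_gate_knob (a point): nut hopper: middle of the gate's pull knob: a plain steel cylinder 18 mm in diameter lying along the hopper's x, from 62 to 92 mm in front of its centre when shut (this point: 78 mm), at z 105 mm. The flared wall overhangs it: the rim, 100 mm higher, reaches out as far as the knob, so a gripper here must lean back from the hopper
- bolt_hopper: A second hopper, the same in all its sizes and its gate, beside the first; it holds two hex bolts and must be left shut
- bolt_gate (a joint): The same slide of the bolt hopper's gate, shut at the start: leave it
- tray: empty loose sheet-steel tray, 116 (x) x 84 (y) mm outside, 110 x 78 mm inside, 42 mm high, 0.3 to 0.65 kg, with a wooden handle sticking out level from the middle of its front wall. Origin: centre of its underside; the handle points along -x. Fits under a hopper, handle to the front, with 10 mm to spare a side; against the tie bar it is 4 mm behind the spout's centre
- tray_grip (a point): point on the axis of the tray's handle, at x -105, z 34 mm of the tray. The handle is a plain round bar 18 mm in diameter along the tray's x, from x -70 to -136 mm. With the tray under a hopper the handle lies below and in front of the gate's knob, so a gripper holding it must lean back from the hopper
- nut_1: one of five equal plain M16 hex nuts, 24 mm across the flats, 14 mm thick, 85 g, starting in the nut hopper on its gate. Origin: centre of one face
- nut_2: one of five equal plain M16 hex nuts, 24 mm across the flats, 14 mm thick, 85 g, starting in the nut hopper on its gate. Origin: centre of one face
- nut_3: one of five equal plain M16 hex nuts, 24 mm across the flats, 14 mm thick, 85 g, starting in the nut hopper on its gate. Origin: centre of one face
- nut_4: one of five equal plain M16 hex nuts, 24 mm across the flats, 14 mm thick, 85 g, starting in the nut hopper on its gate. Origin: centre of one face
- nut_5: one of five equal plain M16 hex nuts, 24 mm across the flats, 14 mm thick, 85 g, starting in the nut hopper on its gate. Origin: centre of one face
- tape_measure: tape measure, 32 x 82 x 66 mm, standing beyond and left of the hoppers, loose. Origin: centre of its underside

How it is judged:
By the outcome, as a careful person would: the job done as asked, in the order asked, and still so for the second after the job is handed in, with the robot touching nothing.
It also fails if it takes over 51 s, if anything falls off the work surface, if the arm or the gripper's body presses on something with over 40 N, if the wrist force passes 120 N, or if a joint passes its speed limit or range.

ROBOT

A 6-joint arm with a two-finger parallel gripper is mounted at the origin on the work surface; the furniture and walls round the work are solid. World frame = base frame: x ahead of the robot, y to its left, z up, the work surface at z = 0. Lengths are in m, angles in rad, forces in N, time in s.
With the tool pointing down it reaches from about 0.375 to 0.75 m from the base axis. Payload 9 kg.
Tool frame: the origin (TCP) lies at the very end of the fingers, on their centre line; the grasp point (between the pads) lies 19 mm behind it (bot.hold_point_z is the z of the grasp point in the tool frame, in m); z points along the fingers, x is the direction in which the jaws open and shut, and the axes are right-handed (so a half turn about z gives the same grasp; the last joint's range is limited). The gripper opens to 85 mm and grips with 20 to 120 N. Pads are 22 mm wide; open, the fingers measure 114 mm over their backs; the gripper's body (76 mm by 85 mm) begins 54 mm behind the grasp point. The pads swing forward as they close: fully open they stand 13 mm farther back than shut.
Start: joints at [-1.446, 0.104, 0.097, 1.564, 0, 1.353], TCP at [0.202, -0.565, 0.231] pointing down, gripper open.
Joint ranges: [-2.99, 2.99], [-0.84, 1.86], [-1.1, 1.16], [-1.84, 2.11], [-1.51, 1.56], [-3.14, 3.14]. Speed limits (rad/s): [2.22, 2.22, 2.57, 3.14, 3.14, 3.14].

INTERFACE

Orientations are given as a rotation vector (axis times angle).
In Python, from rig import bot gives the robot as it stands.
- The arm moves only by the shell command python3 -m inch 'ROWS'. ROWS is text: rows parted by semicolons, each of 7 numbers parted by spaces: the shift along the world's x, y, z in cm, then the turn, a rotation vector about the world's x, y, z in rad, then the opening, from 0 (shut) to 1 (fully open). A call has 1 to 12 rows; each row shifts and turns the commanded pose from where the row before left it; what a row does not reach is not made up. A row lasts 1/8 s, in which the tool goes at most 62.5 mm and 10.7 degrees, less where a joint would pass 70% of its speed; a pose out of reach is approached as far as the arm can. A call with a gripper value outside its range is refused whole. The fingers move at their own pace and stop on an object; the grip force is fixed at half the most. Time passes only in rows, so rows that do not move let the fingers close. It gives the time, the measured TCP pose, the force and the opening at its end, in the units of the state.
- bot.get_state(): the state, without advancing time (a new reading comes with each control period).
- bot.capture(name): name is "scene" or "top"; returns the picture (384x512x3 uint8, blue, green, red); there is no depth.
- bot.get_calibration(name): a dict with "mtx" (3x3 intrinsics, pixels), "cam_to_world" (4x4, takes a point from camera to world coordinates). Camera axes: x right, y up, looking along -z (the intrinsics and any distortion apply to the point x, -y, -z); pixel columns grow to the right and rows downward; lengths in m; the calibration is good to about 2 mm. A picture is of the moment at which its call begins. get_calibration takes no time and is no camera call.
- bot.hand_in(): hands the job in, once; it reports no verdict.
The state is a dict: "clock": time; "joint_pos": joint angles; "qvel": joint speeds; "effort": joint torques, N m; "ee_pos": TCP position; "tool_rot": TCP orientation; "contact_force": force on the tool from outside, world axes, zero at the start; "torque": the same for the moment, N m; "grip_width": finger opening in m.
Only numpy, scipy, OpenCV 4.12 (cv2) and the standard library are available. Lean on these libraries where they do the work, as an engineer would, in place of code of your own. Each camera call takes 0.05 s, during which the arm holds its last target.

## Working session

There is one attempt and no reset: what is moved stays moved. The work goes in short steps, Python scripts to look and compute and a shell command to move; the robot and the scene stay as the last step left them, time stands still between calls to the robot, and variables do not carry over. Pictures are saved under pics/ and viewed, and the job is handed in when it is done.

```bash
ls; mkdir -p pics
python3 - <<'E'
from rig import bot
import cv2
print(bot.get_state()); print(bot.hold_point_z)
for n in("scene","top"):
    cv2.imwrite(f"pics/{n}0.png",bot.capture(n)); print(bot.get_calibration(n))
E
```

```text
pics
{'clock': 0.0, 'joint_pos': array([-1.44568353e+00,  1.04714786e-01,  9.64514664e-02,  1.56387507e+00,
       -3.21384223e-05,  1.35312623e+00]), 'qvel': array([-9.92241843e-04, -7.97909295e-04, -3.22947389e-04,  3.72097684e-04,
       -3.79575751e-04, -2.73770649e-05]), 'effort': array([-1.37885650e-04, -5.56936240e+01,  5.03643465e+01,  1.71972677e-02,
       -2.79787846e-04, -3.55027495e-06]), 'ee_pos': array([ 0.20163968, -0.56475056,  0.23050345]), 'tool_rot': array([-2.56697533e+00,  1.80945981e+00,  1.45695867e-03]), 'contact_force': array([ 0.74392828,  0.49587739, -0.44955797]), 'torque': array([ 0.11609806, -0.00884734, -0.0346443 ]), 'grip_width': 0.08551890061438612}
-0.0187
{'mtx': array([[445.75727829,   0.        , 247.57499161],
       [  0.        , 445.75727829, 186.58595065],
       [  0.        ,   0.        ,   1.        ]]), 'cam_to_world': array([[ 9.94238276e-01,  8.79898763e-02, -6.12211807e-02,
         5.43527960e-01],
       [-1.07191399e-01,  8.18811728e-01, -5.63965742e-01,
        -4.98330573e-01],
       [ 5.05344834e-04,  5.67278711e-01,  8.23525718e-01,
         9.23572246e-01],
       [ 0.00000000e+00,  0.00000000e+00,  0.00000000e+00,
         1.00000000e+00]])}
{'mtx': array([[428.14852726,   0.        , 259.1179002 ],
       [  0.        , 428.14852726, 190.26968219],
       [  0.        ,   0.        ,   1.        ]]), 'cam_to_world': array([[ 0.01173166,  0.98865093, -0.14977217,  0.44425218],
       [-0.99972227,  0.00853526, -0.02196678,  0.0226166 ],
       [-0.02043913,  0.14998828,  0.98847648,  1.14844812],
       [ 0.        ,  0.        ,  0.        ,  1.        ]])}
```

View pics/scene0.png

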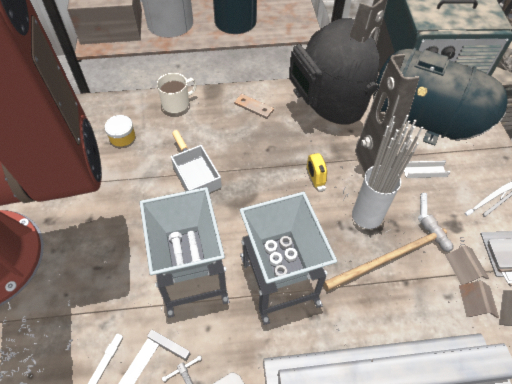

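View pics/top0.png

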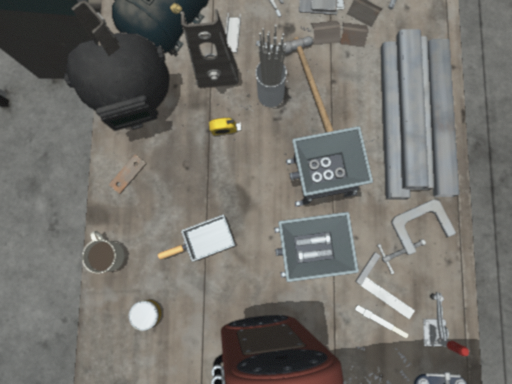

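The scene shows the bolts in the nearer hopper (top ~318,246) and the nuts in the farther (top ~332,160). The tray is at top (208,238) with its handle to the left at (171,253). I'll zoom in for measuring.

Run:
```python
import cv2
a=cv2.imread("pics/top0.png");b=cv2.imread("pics/scene0.png")
cv2.imwrite("pics/t1.png",cv2.resize(a[110:290,150:380],None,fx=3.4,fy=3.3,interpolation=cv2.INTER_CUBIC))
cv2.imwrite("pics/s1.png",cv2.resize(b[120:320,130:340],None,fx=3,fy=3,interpolation=cv2.INTER_CUBIC)[:600])
```

```text
(no output)
```

View pics/t1.png

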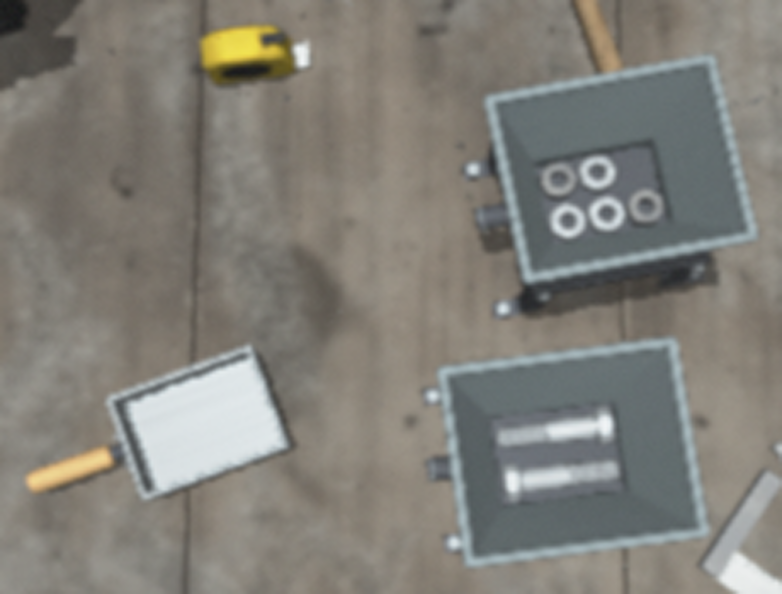

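View pics/s1.png

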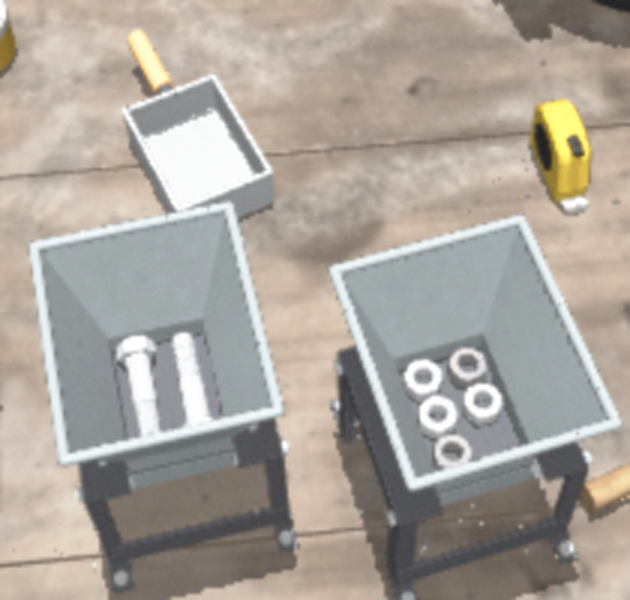

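```bash
cat > h.py <<'E'
import numpy as np
from rig import bot
def ray(n,uv):
    c=bot.get_calibration(n);M=np.array(c["mtx"]);T=np.array(c["cam_to_world"])
    d=np.linalg.solve(M,np.array([uv[0],uv[1],1.]));d=T[:3,:3]@np.array([d[0],-d[1],-d[2]])
    return T[:3,3],d/np.linalg.norm(d)
def onz(n,uv,z):
    o,d=ray(n,uv);return o+d*(z-o[2])/d[2]
def tri(a,b):
    o1,d1=ray("top",a);o2,d2=ray("scene",b)
    s=np.linalg.lstsq(np.c_[d1,-d2],o2-o1,rcond=None)[0]
    p,q=o1+s[0]*d1,o2+s[1]*d2
    return (p+q)/2,np.linalg.norm(p-q)
def proj(n,P):
    c=bot.get_calibration(n);M=np.array(c["mtx"]);T=np.array(c["cam_to_world"])
    p=T[:3,:3].T@(np.array(P)-T[:3,3]);p=np.array([p[0],-p[1],-p[2]]);p=M@p;return p[:2]/p[2]
E
cat > m.py <<'E'
from h import *
np.set_printoptions(precision=4,suppress=True)
t=lambda p:(p[0]/3.4-.35+150,p[1]/3.3-.35+110)
s=lambda p:(p[0]/3-.33+130,p[1]/3-.33+120)
def grp(name,A,B,z):
    print(name); P=[]
    for a,b in zip(A,B):
        p,e=tri(t(a),s(b));P.append(p);print(p,round(e,4),onz("top",t(a),z),onz("scene",s(b),z))
    return np.array(P)
R=[(487,97),(713,57),(756,238),(530,283)];S=[(522,218),(618,424),(411,488),(332,268)]
P=grp("nut rim",R,S,.205);print(P.mean(0),np.mean([onz("top",t(a),.205) for a in R],0),np.mean([onz("scene",s(a),.205) for a in S],0))
for Q in (P,[onz("top",t(a),.205) for a in R],[onz("scene",s(a),.205) for a in S]):
    d=(Q[0]-Q[1])+(Q[3]-Q[2]);print("front dir deg",np.degrees(np.arctan2(d[1],d[0])),np.linalg.norm(d)/2)
R=[(440,370),(674,341),(706,533),(468,563)];S=[(233,205),(282,411),(65,463),(32,243)]
P=grp("bolt rim",R,S,.205);print(P.mean(0))
R=[(108,400),(252,347),(293,445),(148,498)];S=[(214,77),(272,170),(185,212),(125,110)]
P=grp("tray",R,S,.042);print(P.mean(0),np.mean([onz("top",t(a),.042) for a in R],0))
for Q in (P,[onz("top",t(a),.042) for a in R]):
    d=(Q[0]-Q[1])+(Q[3]-Q[2]);print("deg",np.degrees(np.arctan2(d[1],d[0])),np.linalg.norm(d)/2)
P=grp("handle",[(33,482),(113,455)],[(136,38),(165,85)],.034);d=P[0]-P[1];print(np.degrees(np.arctan2(d[1],d[0])))
print("knob tip top",onz("top",t((478,219)),.105))
E
python3 m.py
```

```text
nut rim
[ 0.7043 -0.0316  0.2057] 0.0015 [ 0.7053 -0.0316  0.205 ] [ 0.7037 -0.0313  0.205 ]
[ 0.7334 -0.1816  0.2077] 0.0007 [ 0.7345 -0.1822  0.205 ] [ 0.7337 -0.1805  0.205 ]
[ 0.6082 -0.2071  0.2057] 0.0004 [ 0.6085 -0.2073  0.205 ] [ 0.6081 -0.2068  0.205 ]
[ 0.5767 -0.0591  0.2098] 0.0017 [ 0.5766 -0.0596  0.205 ] [ 0.5778 -0.056   0.205 ]
[ 0.6557 -0.1199  0.2072] [ 0.6562 -0.1202  0.205 ] [ 0.6558 -0.1187  0.205 ]
front dir deg 101.47065099621153 0.15205939797826243
front dir deg 101.59155728911162 0.152239942348573
front dir deg 101.35863671693177 0.1530112898462121
bolt rim
[ 0.5179 -0.0011  0.2047] 0.001 [ 0.5174 -0.0012  0.205 ] [ 0.5184 -0.0012  0.205 ]
[ 0.5385 -0.1521  0.2068] 0.0008 [ 0.5383 -0.1525  0.205 ] [ 0.5389 -0.1512  0.205 ]
[ 0.4124 -0.1704  0.2048] 0.0002 [ 0.4125 -0.1703  0.205 ] [ 0.4123 -0.1705  0.205 ]
[ 0.3909 -0.0195  0.2092] 0.0015 [ 0.3914 -0.0195  0.205 ] [ 0.3892 -0.0169  0.205 ]
[ 0.4649 -0.0858  0.2064]
tray
[0.504  0.2474 0.0403] 0.0001 [0.504 0.247 0.042] [0.5041 0.2459 0.042 ]
[0.5461 0.1375 0.0491] 0.0002 [0.5467 0.1382 0.042 ] [0.5462 0.1427 0.042 ]
[0.4726 0.1054 0.0465] 0.0044 [0.4705 0.1054 0.042 ] [0.4744 0.1089 0.042 ]
[0.4287 0.2128 0.0483] 0.0002 [0.4285 0.2138 0.042 ] [0.428  0.2179 0.042 ]
[0.4879 0.1758 0.046 ] [0.4874 0.1761 0.042 ]
deg 111.59182655989744 0.11684124302977097
deg 111.31074244721661 0.11657594338973234
handle
[0.4388 0.3026 0.0365] 0.002 [0.4397 0.3034 0.034 ] [0.4375 0.3046 0.034 ]
[0.4617 0.2417 0.0417] 0.0009 [0.4614 0.2431 0.034 ] [0.4614 0.2482 0.034 ]
110.64620818789469
knob tip top [ 0.6387 -0.0308  0.105 ]
```

```bash
cat > plan.py <<'E'
from h import *
from scipy.spatial.transform import Rotation as Ro
np.set_printoptions(precision=4,suppress=True)
def tgt(G,deg,th=45):
    a=np.radians(deg);f=np.array([np.cos(a),np.sin(a),0]);t=np.radians(th)
    z=-f*np.sin(t)-np.array([0,0,np.cos(t)]);x=np.array([np.sin(a),-np.cos(a),0])
    R=np.c_[x,np.cross(z,x),z]
    return np.array(G)+.0187*z,R
def delta(G,deg,th=45,quiet=False):
    p,R=tgt(G,deg,th);s=bot.get_state();R0=Ro.from_rotvec(s["tool_rot"]).as_matrix()
    print("now",s["ee_pos"],"F",s["contact_force"],"w",s["grip_width"],"t",s["clock"])
    print("shift cm",(p-s["ee_pos"])*100,"rotvec",Ro.from_matrix(R@R0.T).as_rotvec(),"TCP",p)
E
python3 - <<'E'
from plan import *
delta([.4495,.274,.035],111.3,0);delta([.4495,.274,.035],111.3)
t=lambda p:(p[0]/3.4-.35+150,p[1]/3.3-.35+110)
print(onz("top",t((248,55)),.03))
a=np.radians(101.5);f=np.array([np.cos(a),np.sin(a),0]);C=np.array([.656,-.1197,0])
print(f,C+f*.2,C+f*.078)
u=np.array([np.cos(np.radians(21.3)),np.sin(np.radians(21.3))]);print(u*-.157)
E
```

```text
now [ 0.2017 -0.5648  0.2306] F [-0.5324 -0.199   0.1546] w 0.08504599746899799 t 0.1
shift cm [ 24.7839  83.8782 -21.4305] rotvec [-0.0008 -0.0011  1.5998] TCP [0.4495 0.274  0.0163]
now [ 0.2017 -0.5648  0.2306] F [-0.5324 -0.199   0.1546] w 0.08504599746899799 t 0.1
shift cm [ 25.2643  82.6462 -20.8828] rotvec [-0.7937  0.3609  1.5096] TCP [0.4543 0.2617 0.0218]
[0.7881 0.1485 0.03  ]
[-0.1994  0.9799  0.    ] [0.6161 0.0763 0.    ] [ 0.6404 -0.0433  0.    ]
[-0.1463 -0.057 ]
```

```bash
python3 -m inch '4 3 2 0 0 0 1; 4 3 2 0 0 0.1 1; 4 3 2 0 0 0.15 1; 4 3 2 0 0 0.15 1; 4 3 2 0 0 0.15 1; 3 4 2 0 0 0.15 1; 1 5 1 0 0 0.15 1; 0 5 1 0 0 0.15 1; 0 5 0 0 0 0.15 1; 0 5 0 0 0 0.15 1; 0 5 0 0 0 0.15 1; 0 5 0 0 0 0.15 1'
python3 -c "
from plan import *
delta([.4495,.274,.035],111.3,0)"
```

```text
clock: 1.6
ee_pos: [0.4413, -0.0736, 0.3711]
tool_rot: [-3.086, -0.588, 0.0]
contact_force: [0.6, 0.1, -1.0]
grip_width: 0.0855
now [ 0.4413 -0.0736  0.3711] F [ 0.6099  0.0874 -1.0081] w 0.08548786670374732 t 1.6
shift cm [  0.8159  34.7551 -35.4762] rotvec [-0.0002 -0.0001 -0.0048] TCP [0.4495 0.274  0.0163]
```

```bash
python3 -m inch '-0.2 5 -1 0 0 0 0.8; -0.2 5 -1 -0.12 -0.047 0 0.8; -0.2 5 -2 -0.12 -0.047 0 0.8; -0.2 5 -3 -0.12 -0.047 0 0.8; -0.2 5 -3 -0.12 -0.047 0 0.8; -0.2 5 -3 -0.12 -0.047 0 0.8; -0.2 5 -3 -0.13 -0.052 0 0.8; -0.2 4 -4 0 0 0 0.8; -0.2 2.4 -4 0 0 0 0.8; 0 0 -2.4 0 0 0 0.8; 0 0 0 0 0 0 0.8'
python3 -c "
from plan import *
delta([.4495,.274,.035],111.3)
import cv2
for n in('scene','top'): cv2.imwrite(f'pics/{n}1.png',cv2.resize(bot.capture(n),None,fx=1.5,fy=1.5))"
```

```text
clock: 2.98
ee_pos: [0.4237, 0.3235, 0.1132]
tool_rot: [2.36, 0.444, 0.164]
contact_force: [-0.6, -0.1, 0.6]
grip_width: 0.0684
now [0.4237 0.3235 0.1132] F [-0.5672 -0.0734  0.6186] w 0.06836439611222773 t 2.975
shift cm [ 3.0578 -6.1789 -9.1429] rotvec [-0.0334 -0.021   0.0031] TCP [0.4543 0.2617 0.0218]
```

View pics/scene1.png

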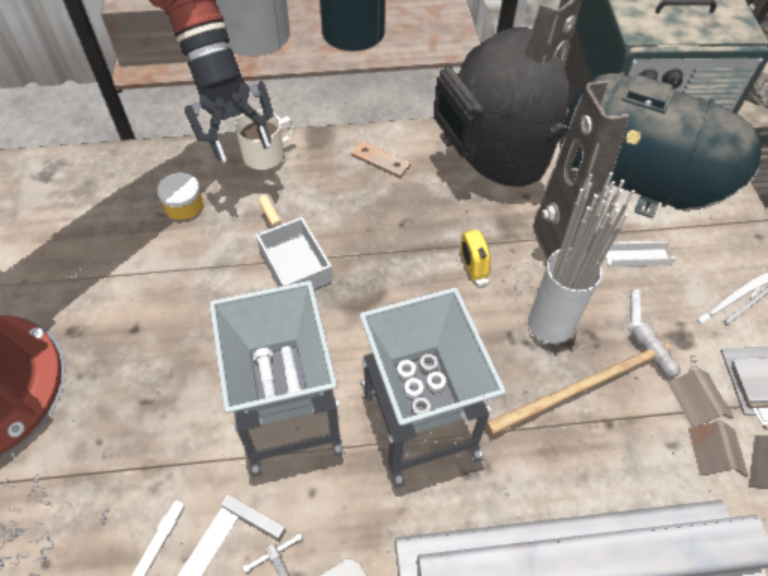

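View pics/top1.png

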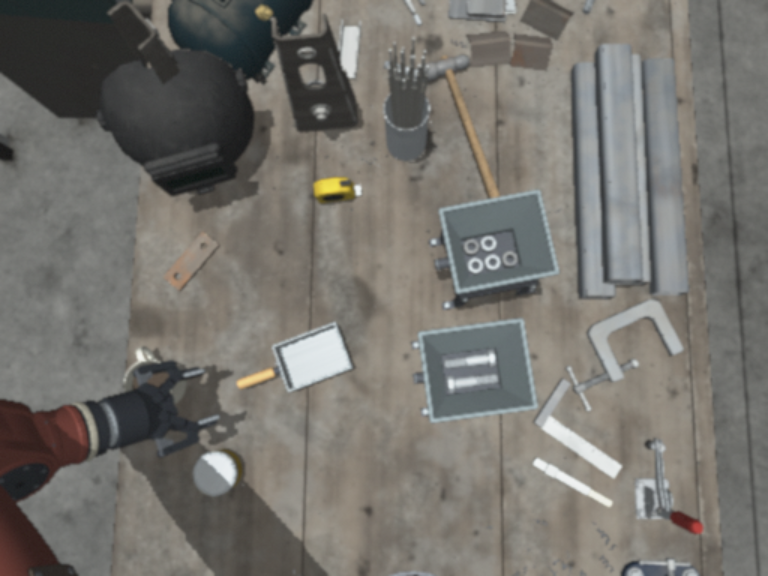

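```bash
python3 -c "
from h import *
np.set_printoptions(precision=3,suppress=True)
print('mug rim R,top,L',onz('top',(122,257),.09),onz('top',(82,257),.09),onz('top',(97,236),.06), onz('top',(102,236),.09))
print(tri((101,256),(174,81)),tri((145,309),(119,123)),onz('top',(160,316),.06),onz('top',(145,301),.06))
"
```

```text
mug rim R,top,L [0.436 0.381 0.09 ] [0.435 0.481 0.09 ] [0.488 0.459 0.06 ] [0.487 0.434 0.09 ]
(array([0.441, 0.432, 0.096]), np.float64(0.007566405649134041)) (array([0.304, 0.323, 0.067]), np.float64(0.01193596937149838)) [0.293 0.288 0.06 ] [0.328 0.328 0.06 ]
```

```bash
python3 -c "
from plan import *
delta([.4511,.2692,.036],111.3,30)
z=tgt([0,0,0],111.3,30)[1][:,2];print('axis',z, 'pre shift: add',-z*8)"
```

```text
now [0.4251 0.3241 0.1163] F [0.1252 0.1921 0.759 ] w 0.06824173044347755 t 3.075
shift cm [ 2.9423 -6.3604 -9.6487] rotvec [0.2077 0.0774 0.0032] TCP [0.4545 0.2605 0.0198]
axis [ 0.1816 -0.4658 -0.866 ] pre shift: add [-1.453   3.7268  6.9282]
```

```bash
python3 -m inch '0.5 -0.9 -0.9 0.07 0.026 0 0.7; 0.5 -0.9 -0.9 0.07 0.026 0 0.7; 0.5 -0.8 -0.9 0.068 0.026 0.003 0.7; 0.36 -0.93 -1.73 0 0 0 0.7; 0.36 -0.93 -1.73 0 0 0 0.7; 0 0 0 0 0 0 0.7; 0 0 0 0 0 0 0.7'
python3 -c "
from plan import *
delta([.4511,.2692,.036],111.3,30)
import cv2
for n in('scene','top'): cv2.imwrite(f'pics/{n}2.png',cv2.resize(bot.capture(n)[60:320,60:400],None,fx=2.3,fy=2.3))"
```

```text
clock: 3.95
ee_pos: [0.4478, 0.2802, 0.0556]
tool_rot: [2.58, 0.484, 0.131]
contact_force: [-0.6, -0.5, 0.6]
grip_width: 0.06
now [0.4478 0.2802 0.0556] F [-0.6167 -0.5297  0.6328] w 0.06003715869806168 t 3.95
shift cm [ 0.6702 -1.9684 -3.5778] rotvec [-0.0014  0.0007  0.0002] TCP [0.4545 0.2605 0.0198]
```

View pics/top2.png

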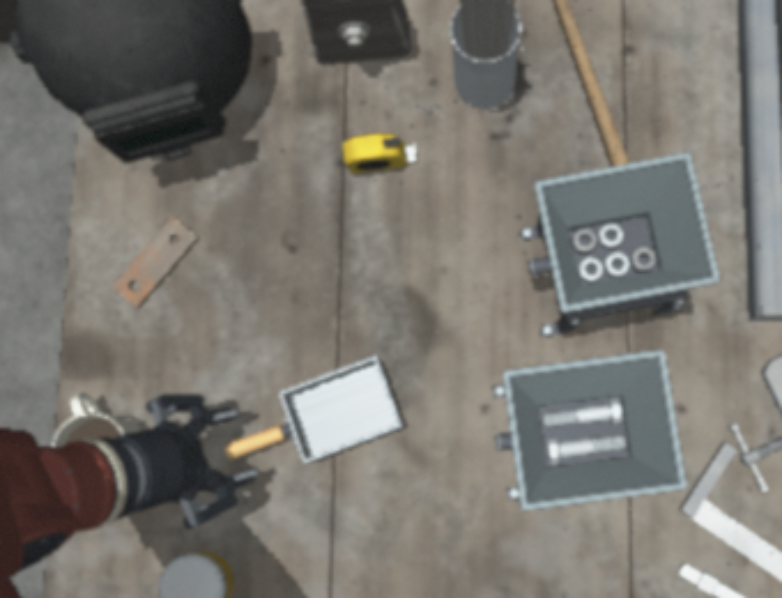

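The fingers straddle the handle at (255,442) and the mug is clear. I'll descend and grip.

```bash
python3 -m inch '0.2 -0.7 -1.2 0 0 0 0.7; 0.2 -0.7 -1.2 0 0 0 0.7; 0.2 -0.6 -1.2 0 0 0 0.7; 0 0 0 0 0 0 0.7; 0 0 0 0 0 0 0; 0 0 0 0 0 0 0; 0 0 0 0 0 0 0;0 0 0 0 0 0 0'
python3 -c "
from plan import *
delta([.4511,.2692,.036],111.3,30)
import cv2
for n in('scene','top'): cv2.imwrite(f'pics/{n}3.png',cv2.resize(bot.capture(n)[60:320,60:400],None,fx=2.3,fy=2.3))"
```

```text
clock: 5.05
ee_pos: [0.4536, 0.2601, 0.0185]
tool_rot: [2.579, 0.485, 0.13]
contact_force: [-0.8, 1.6, 3.7]
grip_width: 0.0161
now [0.4536 0.2601 0.0185] F [-0.7556  1.6158  3.6809] w 0.016101855320975335 t 5.05
shift cm [0.0885 0.0407 0.126 ] rotvec [-0.0008  0.0001 -0.0003] TCP [0.4545 0.2605 0.0198]
```

View pics/scene3.png

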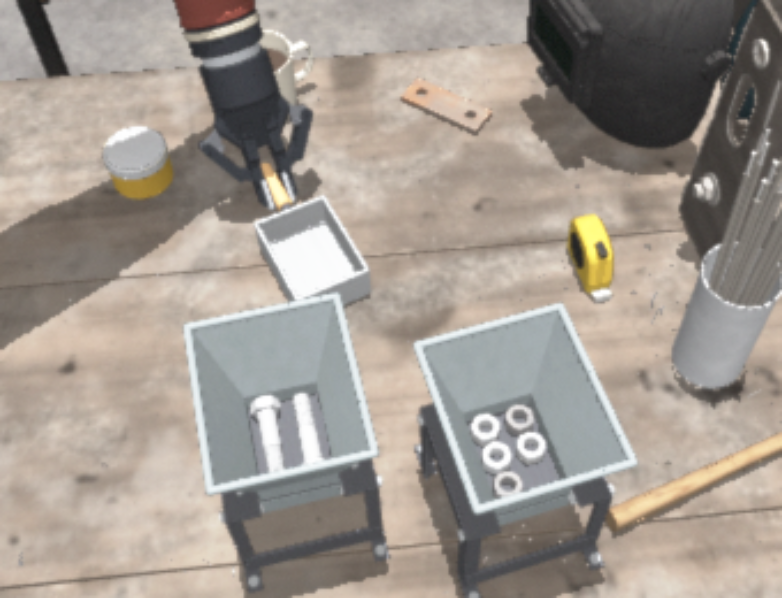

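```bash
python3 -m inch '0.5 -0.2 0.1 0 0 0 0; 1.5 -0.6 0 0 0 -0.02 0; 1.8 -0.9 0 0 0 -0.02 0; 1.8 -1 0 0 0 -0.02 0; 1.8 -1.1 0 0 0 -0.02 0; 1.8 -1.1 0 0 0 -0.02 0; 1.8 -1.1 0 0 0 -0.02 0; 1.8 -1.1 0 0 0 -0.02 0; 1.2 -1 0 0 0 -0.02 0; 0.4 -0.4 0 0 0 -0.011 0; 0 0 0 0 0 0 0; 0 0 0 0 0 0 0'
python3 -c "
from plan import *
delta([.594,.184,.036],101.5,30)
import cv2
for n in('scene','top'): a=bot.capture(n);cv2.imwrite(f'pics/{n}4.png',cv2.resize(a[60:320,100:440],None,fx=2.3,fy=2.3,interpolation=cv2.INTER_CUBIC))"
```

```text
clock: 6.65
ee_pos: [0.5967, 0.1749, 0.0188]
tool_rot: [2.607, 0.264, 0.069]
contact_force: [0.3, -0.6, -2.1]
grip_width: 0.0162
now [0.5967 0.1749 0.0188] F [ 0.2646 -0.6378 -2.1101] w 0.016205682328464404 t 6.65
shift cm [-0.0852 -0.0088  0.0973] rotvec [-0.0002 -0.0013 -0.0007] TCP [0.5959 0.1748 0.0198]
```

View pics/top4.png

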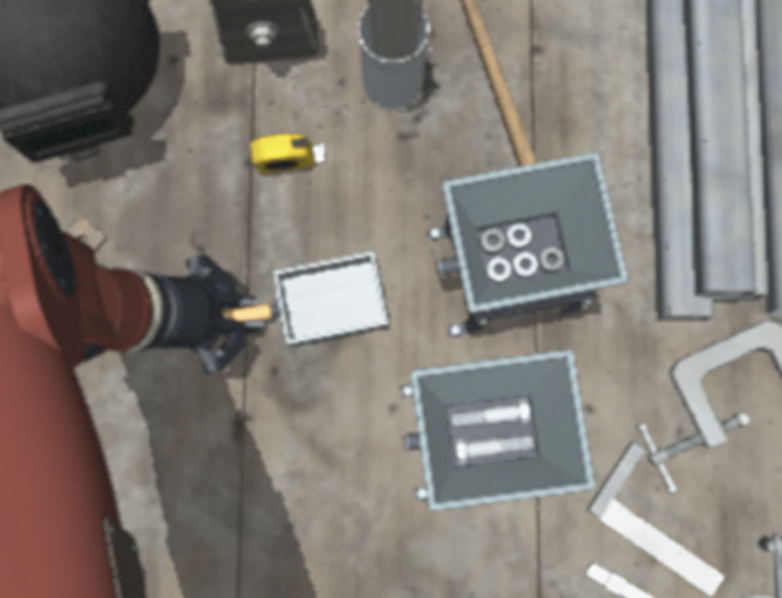

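View pics/scene4.png

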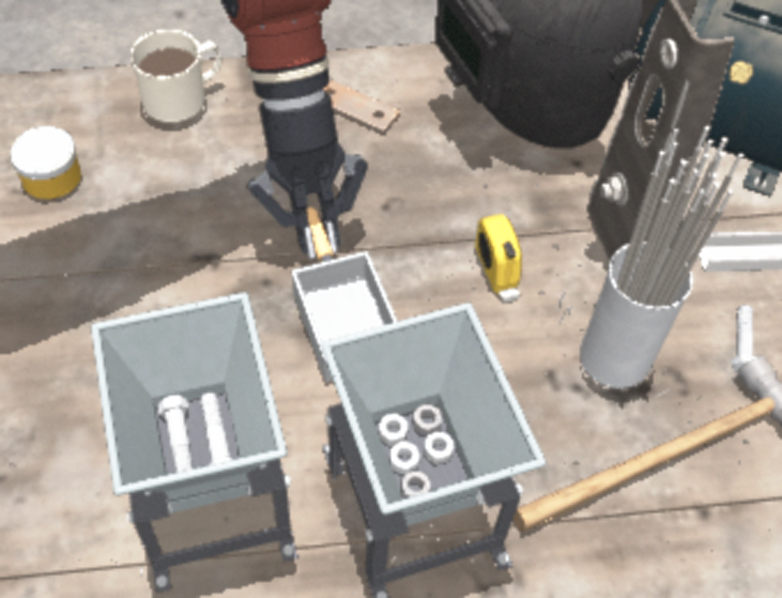

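```bash
python3 -c "
from plan import *
t=lambda p:(p[0]/2.3-.28+100,p[1]/2.3-.28+60)
R=[(274,271),(373,254),(389,325),(288,345)]
Q=np.array([onz('top',t(a),.042) for a in R]);d=(Q[0]-Q[1])+(Q[3]-Q[2])
print(Q,Q.mean(0),np.degrees(np.arctan2(d[1],d[0])))
H=[(444,184),(596,155),(625,276),(470,314)]
P=np.array([onz('top',t(a),.205) for a in H]);d=(P[0]-P[1])+(P[3]-P[2]);print(P.mean(0),np.degrees(np.arctan2(d[1],d[0])))
F=np.array([onz('top',t(a),.005) for a in [(435,233),(456,330)]]);print('feet',F,F.mean(0))
a=np.radians(101.5);f=np.array([np.cos(a),np.sin(a),0]);u=np.array([f[1],-f[0],0]);C=np.array([.656,-.1197,0])
for X in (Q.mean(0),F.mean(0),onz('top',t((440,266)),.105)): print('along',(X-C)@f,'lat',(X-C)@u)
"
```

```text
[[0.6448 0.1536 0.042 ]
 [0.6655 0.0405 0.042 ]
 [0.5838 0.0215 0.042 ]
 [0.56   0.1355 0.042 ]] [0.6135 0.0878 0.042 ] 101.09178210482138
[ 0.6564 -0.1187  0.205 ] 102.94017726608166
feet [[ 0.6988 -0.0321  0.005 ]
 [ 0.5833 -0.0567  0.005 ]] [ 0.6411 -0.0444  0.005 ]
along 0.2117884279629807 lat -0.00024556797696964367
along 0.07675165860270244 lat 0.0003817672387169489
along 0.08834677633346073 lat 0.001976075780220604
```

```bash
python3 -c "
from plan import *
delta([.5902,.2037,.035],101.5,46)"
```

```text
now [0.5967 0.175  0.0189] F [ 0.1241 -0.774  -0.2703] w 0.016447052213378614 t 6.75
shift cm [-0.3794  1.5516  0.3152] rotvec [-0.2739 -0.057  -0.0007] TCP [0.5929 0.1905 0.022 ]
```

```bash
python3 -m inch '0 0 0 0 0 0 0.5; 0 0 0 0 0 0 0.5; -0.1 0.4 0.2 -0.09 -0.019 0 0.5; -0.1 0.6 0.1 -0.09 -0.019 0 0.5; -0.1 0.5 0.1 -0.09 -0.019 0 0.5; 0 0 0 0 0 0 0.5; 0 0 0 0 0 0 0; 0 0 0 0 0 0 0; 0 0 0 0 0 0 0; 0 0 0 0 0 0 0'
python3 -c "
from plan import *
delta([.5902,.2037,.035],101.5,46)
a=np.radians(101.5);f=np.array([np.cos(a),np.sin(a),0]);print(-f)"
```

```text
clock: 8.0
ee_pos: [0.5946, 0.1893, 0.0236]
tool_rot: [2.333, 0.233, 0.102]
contact_force: [1.0, -1.4, 2.3]
grip_width: 0.016
now [0.5946 0.1893 0.0236] F [ 0.9862 -1.4248  2.3145] w 0.01604470834547174 t 8.0
shift cm [-0.1725  0.1212 -0.1605] rotvec [-0.0043  0.0015  0.0004] TCP [0.5929 0.1905 0.022 ]
[ 0.1994 -0.9799 -0.    ]
```

```bash
python3 -m inch '0.1 -0.7 0 0 0 0 0; 0.28 -1.4 0 0 0 0 0; 0.28 -1.4 0 0 0 0 0; 0.28 -1.4 0 0 0 0 0; 0.28 -1.4 0 0 0 0 0; 0.28 -1.4 0 0 0 0 0; 0.28 -1.4 0 0 0 0 0; 0.28 -1.4 0 0 0 0 0; 0.14 -0.7 0 0 0 0 0; 0 0 0 0 0 0 0'
python3 -c "
from plan import *
delta([.5902,.2037,.035],101.5,46)
import cv2
for n in('scene','top'): a=bot.capture(n);cv2.imwrite(f'pics/{n}5.png',cv2.resize(a[100:300,160:400],None,fx=3,fy=3,interpolation=cv2.INTER_CUBIC))"
```

```text
clock: 9.25
ee_pos: [0.6163, 0.0766, 0.0233]
tool_rot: [2.332, 0.233, 0.101]
contact_force: [2.3, -3.7, 2.5]
grip_width: 0.0161
now [0.6163 0.0766 0.0233] F [ 2.292  -3.6864  2.5404] w 0.016082578227943192 t 9.25
shift cm [-2.3374 11.3954 -0.1262] rotvec [-0.0033  0.001   0.001 ] TCP [0.5929 0.1905 0.022 ]
```

View pics/top5.png

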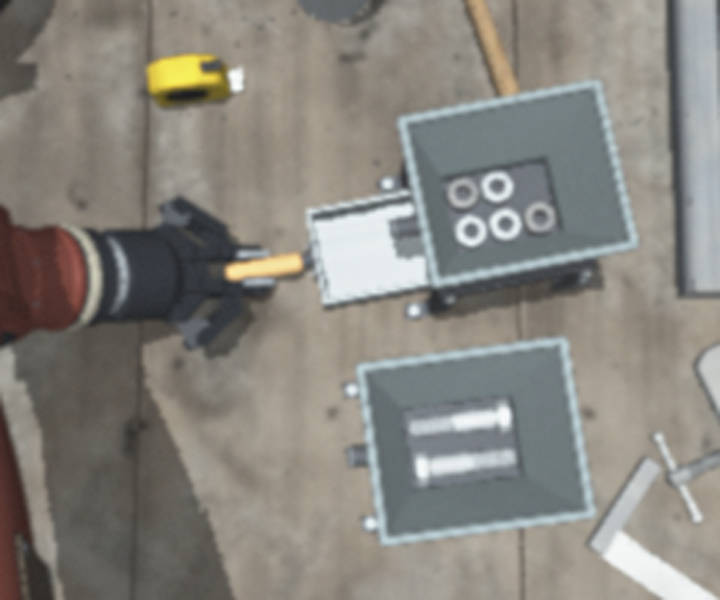

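View pics/scene5.png

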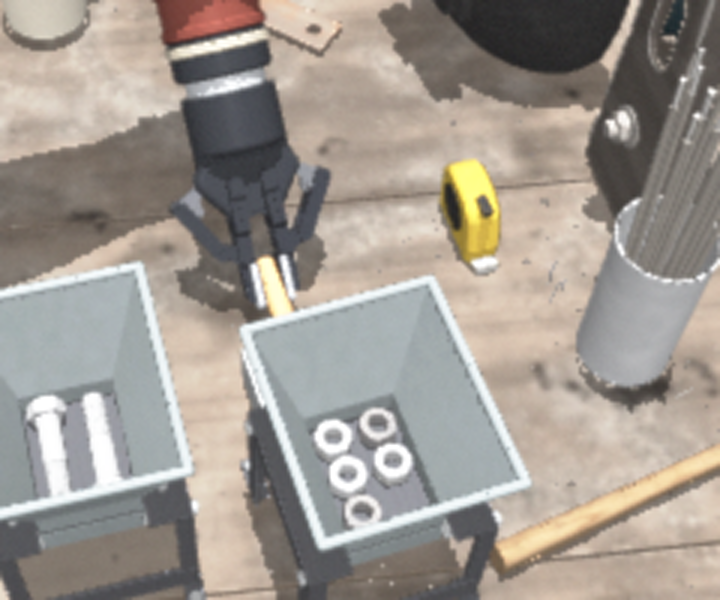

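```bash
cat > tr.py <<'E'
from plan import *
import sys
a=np.radians(101.5);f=np.array([np.cos(a),np.sin(a),0]);u=np.array([f[1],-f[0],0]);C=np.array([.656,-.1197,0])
t=lambda p:(p[0]/3-.33+160,p[1]/3-.33+100)
def rep(p,z):
    X=onz('top',t(p),z);print(p,'along',round((X-C)@f,4),'lat',round((X-C)@u,4))
E
python3 -c "
from tr import *
rep((308,213),.042);rep((323,304),.042);rep((410,192),.042);rep((425,290),.042);rep((388,183),.005);rep((415,310),.005)"
```

```text
(308, 213) along 0.1542 lat 0.0397
(323, 304) along 0.1566 lat -0.0418
(410, 192) along 0.0628 lat 0.041
(425, 290) along 0.0674 lat -0.0466
(388, 183) along 0.0767 lat 0.0603
(415, 310) along 0.076 lat -0.0582
```

```bash
python3 -m inch '0.2 -0.7 0 0 0 0 0; 0.32 -1.4 0 0 0 0 0; 0.32 -1.4 0 0 0 0 0; 0.3 -1.4 0 0 0 0 0; 0.28 -1.4 0 0 0 0 0; 0.28 -1.4 0 0 0 0 0; 0.2 -1 0 0 0 0 0; 0.1 -0.5 0 0 0 0 0; 0 0 0 0 0 0 0'
python3 -c "
from tr import *
s=bot.get_state();print((s['ee_pos']-C)@f)
import cv2
for n in('scene','top'): a=bot.capture(n);cv2.imwrite(f'pics/{n}6.png',cv2.resize(a[100:300,160:400],None,fx=3,fy=3,interpolation=cv2.INTER_CUBIC))"
```

```text
clock: 10.48
ee_pos: [0.6365, -0.0144, 0.0233]
tool_rot: [2.333, 0.234, 0.102]
contact_force: [1.9, -0.6, 2.2]
grip_width: 0.0164
0.10708647798637064
```

View pics/top6.png

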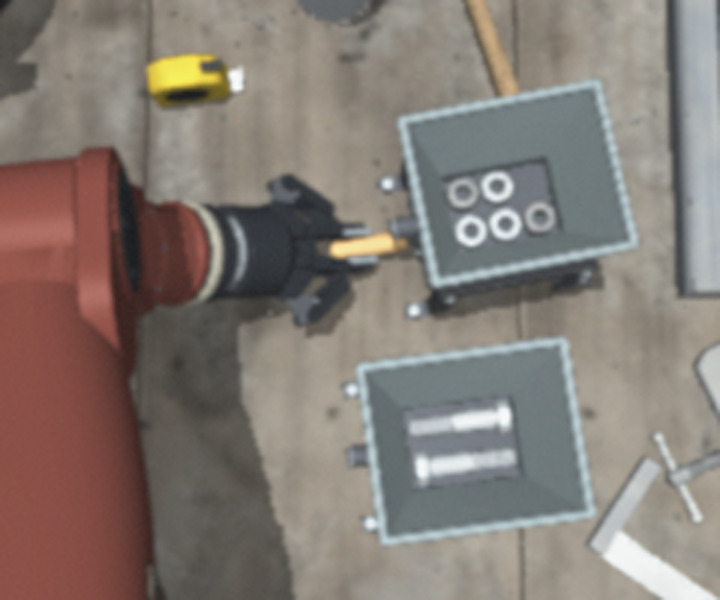

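View pics/scene6.png

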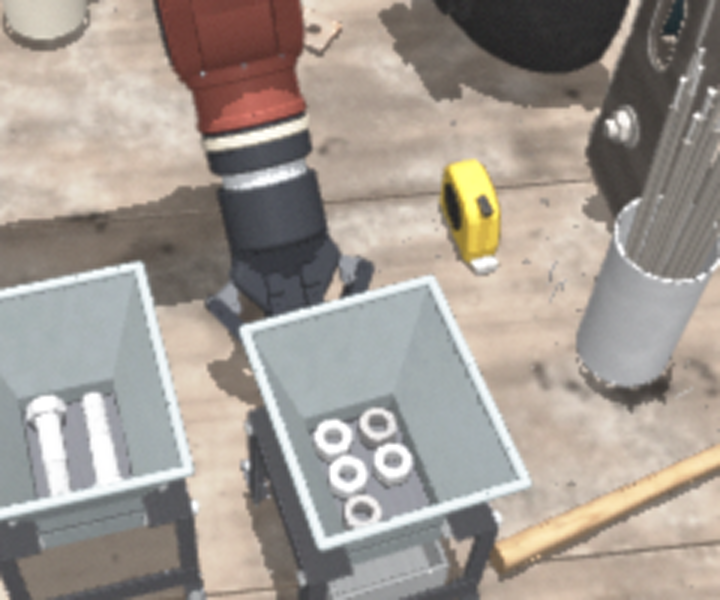

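```bash
python3 -c "
from tr import *
rep((332,249),.034); rep((405,232),.11); rep((393,230),.105)
print(onz('scene',(349/3+159.67,555/3+99.67),.042),C-f*.058)"
```

```text
(332, 249) along 0.1394 lat 0.0056
(405, 232) along 0.0808 lat -0.0046
(393, 230) along 0.0897 lat -0.0002
[ 0.6414 -0.1479  0.042 ] [ 0.6676 -0.1765  0.    ]
```

```bash
python3 -m inch '0.06 -0.3 0 0 0 0 0; 0.06 -0.3 0 0 0 0 0; 0.02 -0.1 0 0 0 0 0; 0 0 0 0 0 0 0'
python3 -c "
from tr import *
s=bot.get_state();print((s['ee_pos']-C)@f,(s['ee_pos']-C)@u,s['contact_force']@f)"
```

```text
clock: 11.08
ee_pos: [0.6379, -0.0207, 0.0233]
tool_rot: [2.333, 0.235, 0.102]
contact_force: [0.1, 3.9, 6.9]
grip_width: 0.0162
0.10067384363747714 0.0019745093940504947 3.8269465883650464
```

```bash
python3 -m inch '0 0 0 0 0 0 0.5; 0 0 0 0 0 0 0.5; -0.3 1.3 1.4 0 0 0 0.5; -0.4 2 2 0 0 0 0.5; -0.4 2 2 0 0 0 0.5; 0 0 3 0 0 0 0.5; 0 0 3 0 0 0 0.5; 0 0 0 0 0 0 0.5'
python3 -c "
from tr import *
delta(C+f*.084+np.array([0,0,.105]),101.5,46)
import cv2
for n in('scene','top'): a=bot.capture(n);cv2.imwrite(f'pics/{n}7.png',cv2.resize(a[100:300,160:400],None,fx=3,fy=3,interpolation=cv2.INTER_CUBIC))"
```

```text
clock: 12.08
ee_pos: [0.6277, 0.032, 0.1393]
tool_rot: [2.334, 0.233, 0.105]
contact_force: [0.4, 0.1, -0.2]
grip_width: 0.0426
now [0.6277 0.032  0.1393] F [ 0.408   0.119  -0.1926] w 0.04264937999474968 t 12.075
shift cm [ 1.4228 -8.2586 -4.7282] rotvec [-0.0049  0.0038 -0.0003] TCP [ 0.6419 -0.0506  0.092 ]
```

View pics/top7.png

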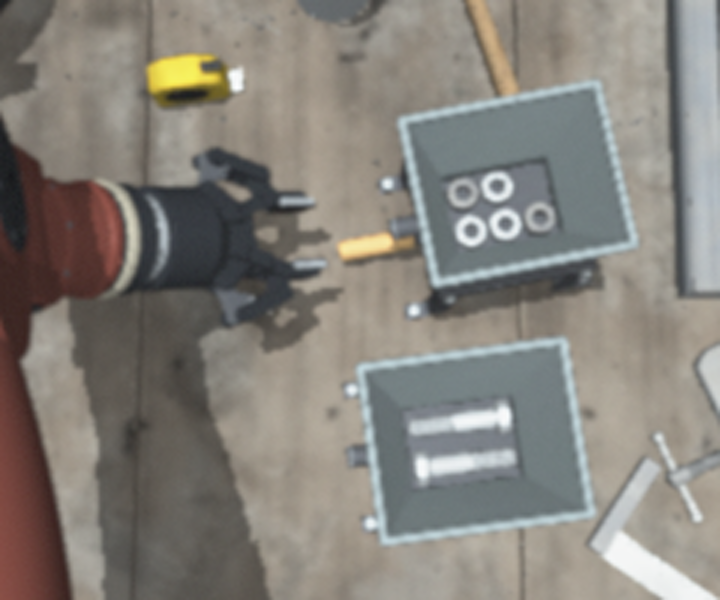

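View pics/scene7.png

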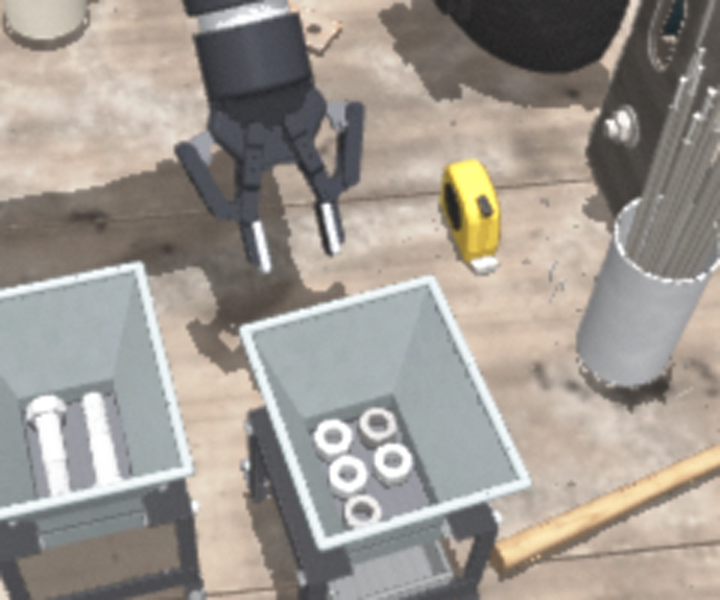

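```bash
python3 -m inch '0.36 -1.79 0 0 0 0 0.5; 0.36 -1.79 0 0 0 0 0.5; 0.17 -1.17 -1.18 0 0 0 0.5; 0.17 -1.17 -1.18 0 0 0 0.5; 0 0 0 0 0 0 0.5'
python3 -c "
from tr import *
delta(C+f*.084+np.array([0,0,.105]),101.5,46)
import cv2
for n in('top',): a=bot.capture(n);cv2.imwrite(f'pics/{n}8.png',cv2.resize(a[130:230,230:350],None,fx=6,fy=6,interpolation=cv2.INTER_CUBIC))"
```

```text
clock: 12.8
ee_pos: [0.6354, -0.0283, 0.1106]
tool_rot: [2.334, 0.235, 0.095]
contact_force: [-0.1, 0.7, 0.3]
grip_width: 0.0426
now [ 0.6354 -0.0283  0.1106] F [-0.0758  0.7142  0.2871] w 0.04261437766715081 t 12.8
shift cm [ 0.65   -2.2296 -1.8553] rotvec [-0.0041 -0.0038  0.001 ] TCP [ 0.6419 -0.0506  0.092 ]
```

View pics/top8.png

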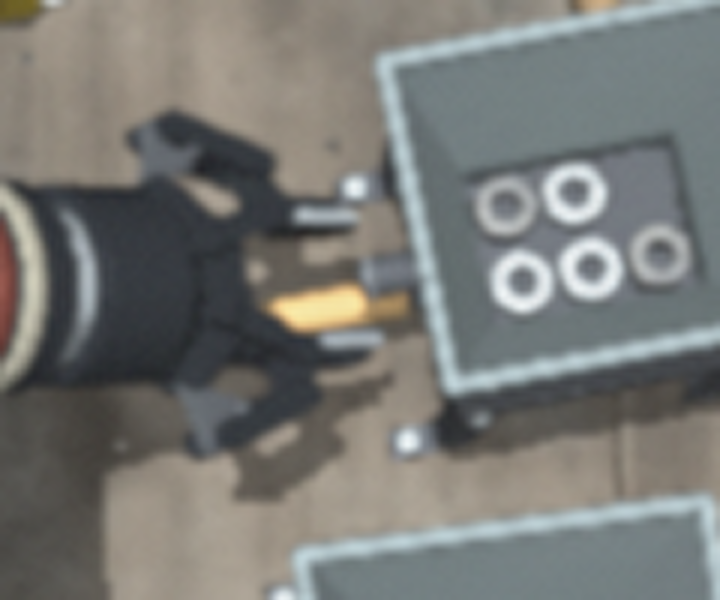

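```bash
python3 -m inch '0.3 -1.1 -0.93 0 0 0 0.5; 0.3 -1.1 -0.93 0 0 0 0.5; 0 0 0 0 0 0 0.5; 0 0 0 0 0 0 0; 0 0 0 0 0 0 0; 0 0 0 0 0 0 0; 0 0 0 0 0 0 0'
python3 -c "
from tr import *
delta(C+f*.084+np.array([0,0,.105]),101.5,46)
import cv2
for n in('top',): a=bot.capture(n);cv2.imwrite(f'pics/{n}9.png',cv2.resize(a[130:230,230:350],None,fx=6,fy=6,interpolation=cv2.INTER_CUBIC))"
```

```text
clock: 13.72
ee_pos: [0.6423, -0.0495, 0.0951]
tool_rot: [2.332, 0.236, 0.098]
contact_force: [-8.3, 0.1, 3.8]
grip_width: 0.0162
now [ 0.6423 -0.0495  0.0951] F [-8.2745  0.1294  3.8324] w 0.016192307743605534 t 13.725
shift cm [-0.0362 -0.1081 -0.3095] rotvec [-0.0028 -0.0015 -0.0004] TCP [ 0.6419 -0.0506  0.092 ]
```

View pics/top9.png

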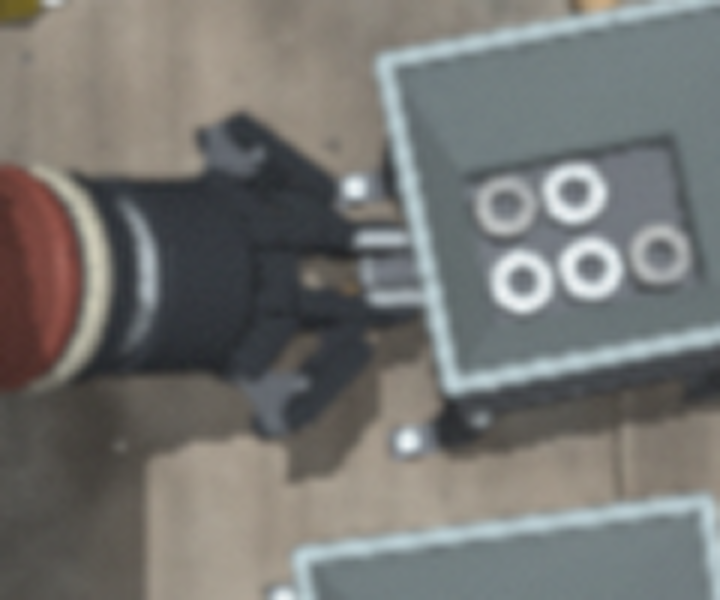

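```bash
python3 -m inch '-0.2 0.5 -0.1 0 0 0 0; -0.15 0.7 0 0 0 0 0; -0.15 0.7 0 0 0 0 0; -0.14 0.7 0 0 0 0 0; -0.14 0.7 0 0 0 0 0; -0.14 0.7 0 0 0 0 0; -0.14 0.7 0 0 0 0 0; -0.14 0.7 0 0 0 0 0; 0 0 0 0 0 0 0'
python3 -c "
from tr import *
s=bot.get_state();print((s['ee_pos']-C)@f,(s['ee_pos']-C)@u,s['contact_force']@f,s['contact_force']@u)
import cv2
for n in('top','scene'): a=bot.capture(n);cv2.imwrite(f'pics/{n}10.png',cv2.resize(a[100:300,160:400],None,fx=3,fy=3,interpolation=cv2.INTER_CUBIC))"
```

```text
clock: 14.9
ee_pos: [0.6312, 0.0047, 0.0951]
tool_rot: [2.331, 0.235, 0.101]
contact_force: [-7.0, 0.4, 7.8]
grip_width: 0.0165
0.12686480979778256 0.00046930358247532146 1.8327555024341684 -6.801056178910113
```

View pics/top10.png

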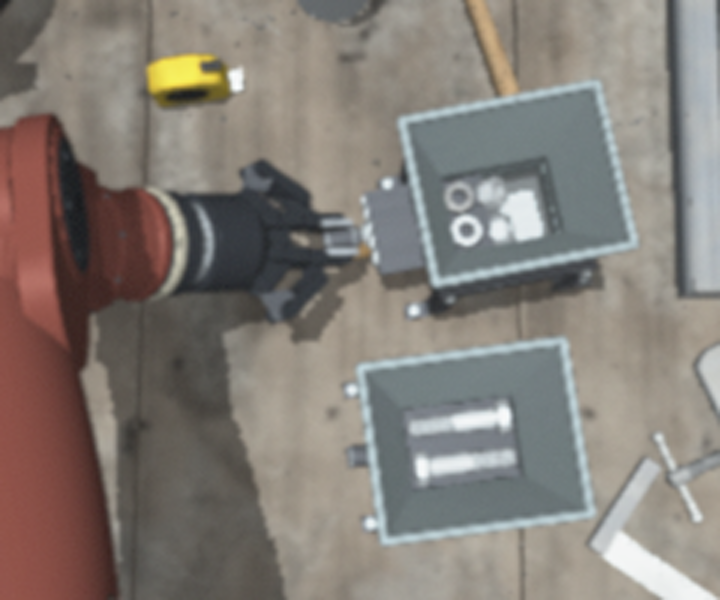

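View pics/scene10.png

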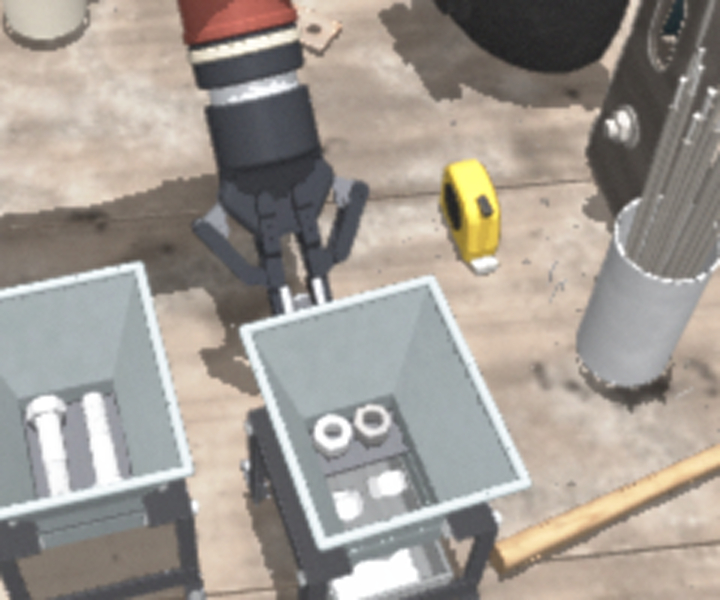

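```bash
python3 -m inch '-0.15 0.6 0 0 0 0 0; -0.14 0.7 0 0 0 0 0; -0.14 0.7 0 0 0 0 0; -0.14 0.7 0 0 0 0 0; -0.12 0.6 0 0 0 0 0; 0 0 0 0 0 0 0; 0 0 0 0 0 0 0'
python3 -c "
from tr import *
s=bot.get_state();print((s['ee_pos']-C)@f,(s['ee_pos']-C)@u,s['contact_force']@f,s['contact_force']@u)
import cv2
for n in('top','scene'): a=bot.capture(n);cv2.imwrite(f'pics/{n}11.png',cv2.resize(a[100:300,160:400],None,fx=3,fy=3,interpolation=cv2.INTER_CUBIC))"
```

```text
clock: 15.88
ee_pos: [0.6245, 0.0368, 0.0951]
tool_rot: [2.331, 0.233, 0.101]
contact_force: [-2.6, -7.4, 6.0]
grip_width: 0.0158
0.1596389879344796 0.0003410961828318427 -6.751266758628437 -4.006797332853116
```

View pics/top11.png

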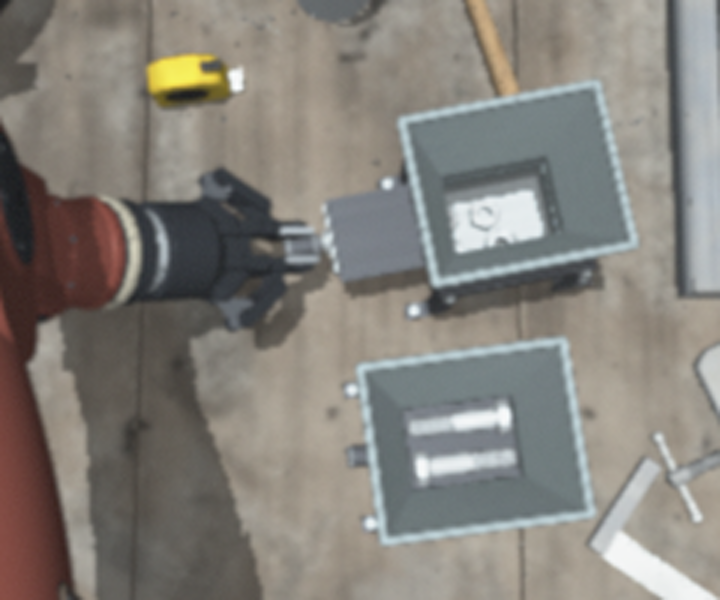

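View pics/scene11.png

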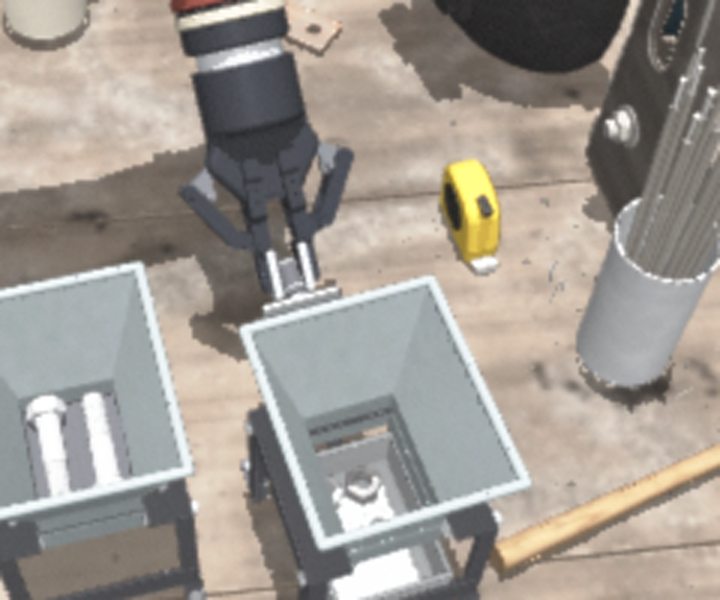

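```bash
python3 -c "
from tr import *
import cv2
a=bot.capture('top')[145:195,300:355];b=bot.capture('scene')[220:310,250:330]
for n,i in(('top',a),('scene',b)):
    i=(255*(i/255.)**1.6).astype('uint8');cv2.imwrite(f'pics/{n}12.png',cv2.resize(i,(600,540),interpolation=cv2.INTER_CUBIC))"
```

```text
(no output)
```

View pics/top12.png

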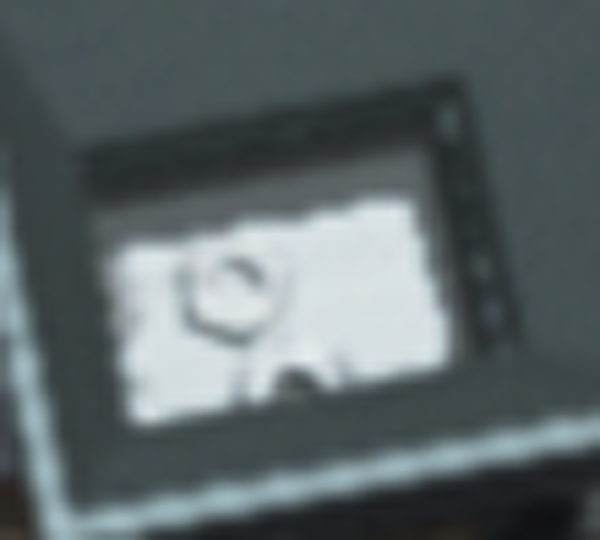

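View pics/scene12.png

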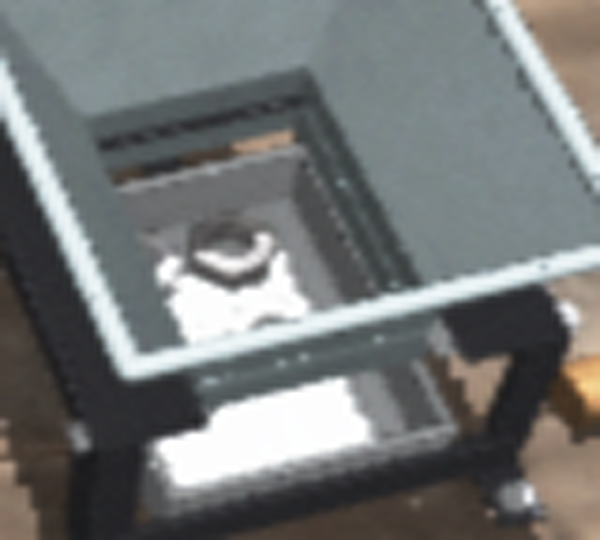

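The throat is empty and no nuts are on the bench or left on the gate. I'll push the gate shut.

```bash
python3 -m inch '0.1 -0.5 0 0 0 0 0; 0.16 -0.8 0 0 0 0 0; 0.16 -0.8 0 0 0 0 0; 0.16 -0.8 0 0 0 0 0; 0.16 -0.8 0 0 0 0 0; 0.16 -0.8 0 0 0 0 0; 0.16 -0.8 0 0 0 0 0; 0.16 -0.8 0 0 0 0 0; 0.16 -0.8 0 0 0 0 0; 0.16 -0.8 0 0 0 0 0; 0.12 -0.6 0 0 0 0 0; 0 0 0 0 0 0 0'
python3 -c "
from tr import *
s=bot.get_state();print((s['ee_pos']-C)@f,(s['ee_pos']-C)@u,s['contact_force']@f,s['contact_force']@u)"
```

```text
clock: 17.58
ee_pos: [0.6415, -0.0457, 0.0951]
tool_rot: [2.332, 0.233, 0.103]
contact_force: [-1.4, -2.7, 5.9]
grip_width: 0.0157
0.07543956954863346 0.0005206522194986302 -2.367823787531673 -1.9340079073382241
```

```bash
python3 -m inch '0.06 -0.3 0 0 0 0 0; 0.04 -0.2 0 0 0 0 0; 0 0 0 0 0 0 0'
python3 -m inch '0.04 -0.2 0 0 0 0 0; 0.04 -0.2 0 0 0 0 0; 0 0 0 0 0 0 0'
python3 -c "
from tr import *
s=bot.get_state();print((s['ee_pos']-C)@f,(s['ee_pos']-C)@u,s['contact_force']@f,s['contact_force']@u)
import cv2
for n in('top','scene'): a=bot.capture(n);cv2.imwrite(f'pics/{n}13.png',cv2.resize(a[100:300,160:400],None,fx=3,fy=3,interpolation=cv2.INTER_CUBIC))"
```

```text
clock: 17.95
ee_pos: [0.6423, -0.0495, 0.0951]
tool_rot: [2.333, 0.235, 0.103]
contact_force: [-6.9, 4.6, 9.1]
grip_width: 0.016
clock: 18.32
ee_pos: [0.6425, -0.0498, 0.095]
tool_rot: [2.336, 0.242, 0.103]
contact_force: [-22.9, 35.0, 22.1]
grip_width: 0.0156
0.07118986298332033 0.000683592083355618 38.90058349116167 -15.419870612530136
```

View pics/top13.png

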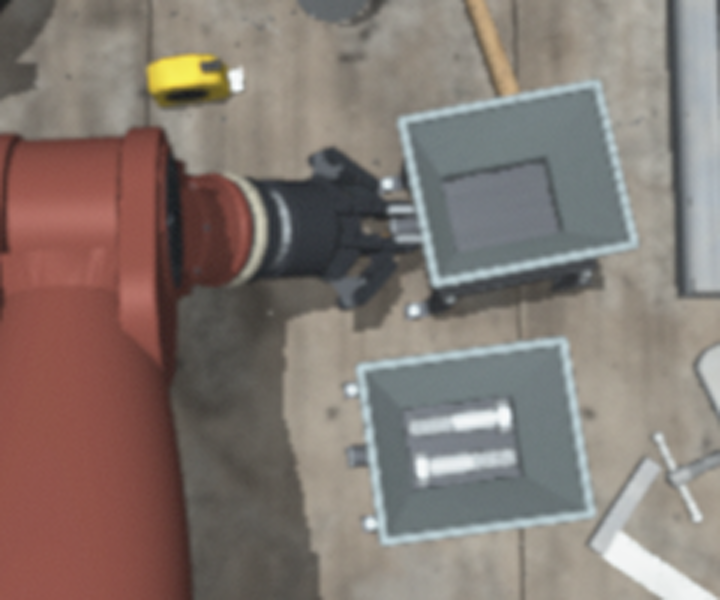

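View pics/scene13.png

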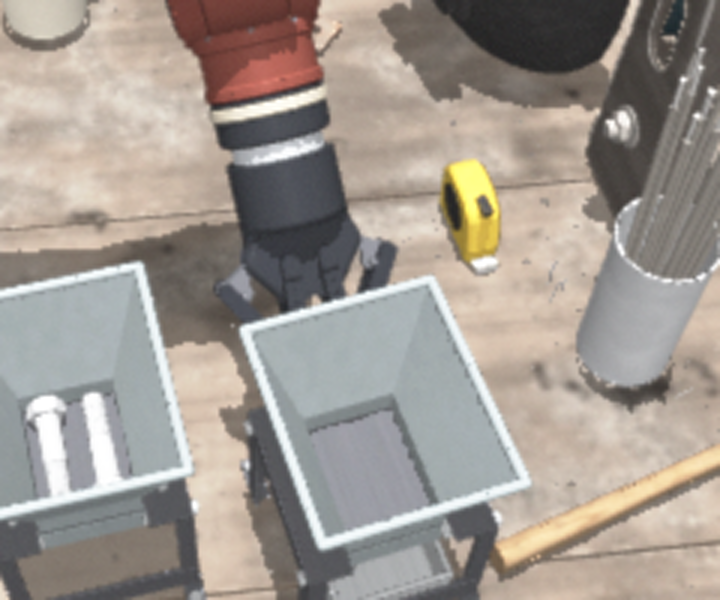

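```bash
python3 -m inch '-0.1 0.25 0 0 0 0 0; 0 0 0 0 0 0 0'
python3 -m inch '0 0 0 0 0 0 0.4; 0 0 0 0 0 0 0.5; 0 0 0 0 0 0 0.5; -0.3 1.4 1.4 0 0 0 0.5; -0.4 1.8 1.8 0 0 0 0.5; -0.4 1.8 1.8 0 0 0 0.5; -0.4 2 2 0 0 0 0.5; -0.5 3 3 0 0 0 0.5; -0.5 3 3 0 0 0 0.5; 0 0 0 0 0 0 0.5; 0 0 0 0 0 0 0.5'
python3 -c "
from tr import *
import cv2
for n in('top','scene'): a=bot.capture(n);cv2.imwrite(f'pics/{n}14.png',cv2.resize(a[100:300,160:400],None,fx=3,fy=3,interpolation=cv2.INTER_CUBIC))"
```

```text
clock: 18.68
ee_pos: [0.6423, -0.0496, 0.0951]
tool_rot: [2.334, 0.237, 0.104]
contact_force: [-8.7, 14.8, 12.5]
grip_width: 0.0156
clock: 20.05
ee_pos: [0.6166, 0.0777, 0.2228]
tool_rot: [2.333, 0.235, 0.1]
contact_force: [-0.7, 0.2, -0.8]
grip_width: 0.0429
```

View pics/top14.png

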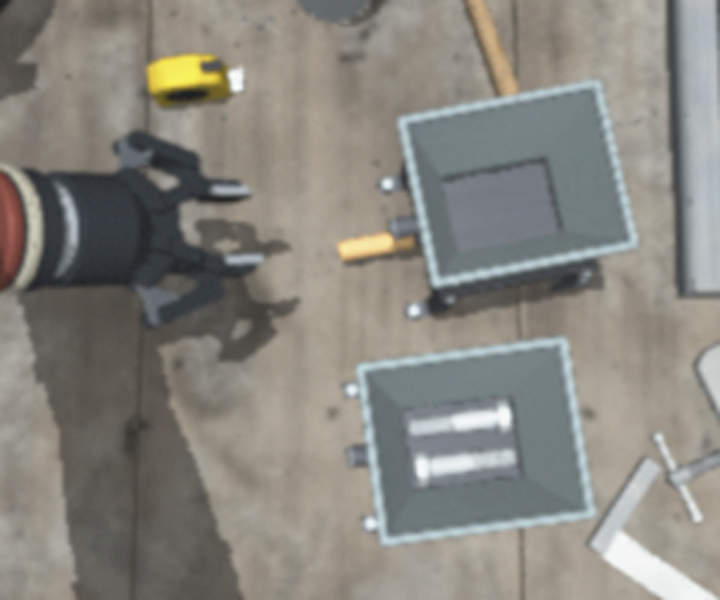

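View pics/scene14.png

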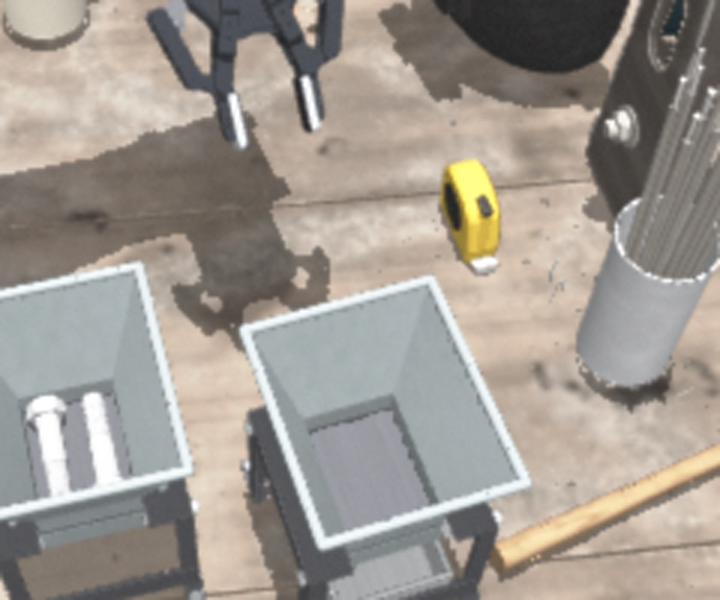

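```bash
python3 -c "
from tr import *
rep((388,228),.105); rep((340,249),.034)
print(bot.hand_in())"
```

```text
(388, 228) along 0.0934 lat 0.0022
(340, 249) along 0.1325 lat 0.0042
the job is handed in; nothing more can be done
None
```

I slid the empty tray under the nut hopper until it met the tie bar. I then pulled that hopper's gate out to its stop, so the nuts dropped, pushed it shut again and backed the gripper clear. The job was handed in at about 20 s of the 51 s allowed.

**Gate:** it closed with about 39 N along its slide. That push came through the finger pads on the knob and I eased it off before letting go. The knob's tip measured 93 mm in front of the hopper's centre, against 92 mm when shut.

**Tray:** it stands flat on the bench, and the last handle measurement puts it about 4 mm behind the spout's centre, as it should be against the tie bar.

**Nuts:** the hopper was empty with the gate out, and I saw no nut on the bench. I could not count all five in the tray, because the hopper hides part of it and the bright steel washes out the picture.

**Left alone:** in the last pictures the bolt hopper was still shut with both bolts in it, and the tape measure had not moved.

**Disagreements:** the heights I measured came out a few millimetres above the text's (tray rim 46 mm against 42 mm). I did not measure the knob's height from two views because the rim hides it, so I used the text's 105 mm. The handle tip also sat about 4 mm to one side, within the 10 mm to spare.

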